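# Turn a soap bar print-side up by tipping its tray

### The job

The bar of soap in the wooden turning tray lies print side down on the raised deck. Slowly lift the tray by its handle bar, leaving its other end on the table, so that the soap slides off the deck and tumbles over the low rail into the end bay; then lower the tray gently until it stands flat about where it was, the soap lying flat in the end bay with its print up, and let go. Do not touch the soap itself, keep it in the tray, do not tip the tray up on end, and leave the other goods where they are.

Things in the scene. Friction and masses are not known exactly. Their poses are not given: they have to be found in the camera images.
- tray: Loose open tray of pale wood, 227 x 108 mm (279 long with its handle bar), about 0.5 kg. Origin: centre of its underside, bar left out. +x points along it to the end with the bar, +y across, +z up. Floor and walls 8 mm thick, inside 92 wide. Side walls and handle-end wall are 41 high, the toe wall 44, over the underside.
- tray_bar (a point): Centre of the handle bar: round brass bar 14 mm thick, fixed, lying across the tray (along its y), 86 mm free between two wooden cheeks, at tray x = 158.5 mm, 40 mm above the underside. 38 mm are free between bar and end wall, nothing beyond the bar. Axes as the tray's.
- tray_toe (a point): Middle of the tray's lower edge at the toe end, away from the bar (tray x = -113.5 mm, at the underside): the edge about which the tray tips when its bar is lifted. Axes as the tray's.
- tray_deck (a point): Middle of the top of the raised deck at the handle end, 29 mm above the tray's underside; it reaches from tray x = 39.5 to 105.5 mm and drops to the lower floor (8 mm above the underside) at 39.5. Axes as the tray's.
- tray_bay (a point): Middle of the end bay's floor, at tray x = -63 mm, 8 mm above the underside. The bay is 85 mm long (x = -105.5 to -20.5), between the toe wall and a low rail across the floor (x = -20.5 to -14.5, 6 mm high). Axes as the tray's.
- soap: Wrapped soap bar 52 x 78 x 26 mm, about 0.11 kg, printed on one broad face. Origin: centre of the unprinted broad face; +z points from it to the print (down at the start); x along the 52 mm side, y along the 78. As the tray is tipped steadily it slides off the deck, then topples over the rail at a tilt that differs from run to run (0.45 to 1 rad); if jerked it may fly out.
- soap_center (a point): Centre of that soap bar. Axes as the soap's. Lying flat in the end bay it is 21 mm above the tray's underside.
- display_soap: Another soap bar, 52 x 78 x 26 mm, lying print up on the table behind and left; leave alone. Origin: centre of its underside.
- dish: Round glass trinket dish, 93 mm across, 20 mm high, left of the tray; leave alone. Origin: centre of its underside.
- tin: Round candle tin, 64 mm across, 45 mm high, right of the tray; leave alone. Origin: centre of its underside.
- bell: Brass counter bell, 82 mm across, 61 mm high, right of the tray; leave alone. Origin: centre of its underside.

How it is judged:
By the outcome, as a careful person would: the job done as asked, in the order asked, and still so for the second after the job is handed in, with the robot touching nothing.
It also fails if it takes over 42 s, if anything falls off the work surface, if the arm or the gripper's body presses on something with over 40 N, if the wrist force passes 120 N, or if a joint passes its speed limit or range.

### The arm

A 7-joint arm with a two-finger parallel gripper is mounted at the origin on a cart in front of the work surface, level with it; the furniture and walls round the work are solid. World frame = base frame: x ahead of the robot, y to its left, z up, the work surface at z = 0. Lengths are in m, angles in rad, forces in N, time in s.
With the tool pointing down it reaches from about 0.35 to 0.9 m from the base axis. Payload 19.9 kg.
Tool frame: the origin (TCP) lies at the very end of the fingers, on their centre line; the grasp point (between the pads) lies 19 mm behind it; z points along the fingers, y is the line along which they close (so a half turn about z gives the same grasp; the last joint's range is limited). The gripper opens to 85 mm and grips with 20 to 120 N. Pads are 22 mm wide; open, the fingers measure 114 mm over their backs; the gripper's body (76 mm by 85 mm) begins 54 mm behind the grasp point. The pads swing forward as they close: fully open they stand 13 mm farther back than shut.
Start: joints at [1.228, 0.417, -0.01, 1.614, 0.005, 1.111, -0.053], TCP at [0.186, -0.597, 0.231] pointing down, gripper open.
Joint ranges: [-2.81, 2.81], [-0.39, 2.02], [-1.27, 1.25], [0.06, 2.57], [-1.19, 4.33], [0.19, 2], [-2.82, 2.82]. Speed limits (rad/s): [1.89, 1.89, 2.39, 2.39, 3.01, 3.01, 3.01].

### API

Orientations are given as a unit quaternion [w, x, y, z].
In Python, from rig import * gives the robot as it stands. The module is installed in compiled form; this text tells all that it offers.
- The arm moves only by the shell command python3 -m jog 'ROWS' [FORCE]. ROWS is JSON, a list of rows, each an object with "xyz": the shift along the tool's x, y, z in m, a list of three; "twist": the turn about the tool's z in rad; "jaw": the closure, from -1 (fully open) to 1 (shut). A call has 1 to 12 rows; each row is the pose to reach, as a shift and turn from the pose commanded when the call began, along the tool's axes at that moment; what a row does not reach only later rows make up. A row lasts 1/12 s, in which the tool goes at most 41.7 mm and 7.16 degrees, less where a joint would pass 70% of its speed; a pose out of reach is approached as far as the arm can. A call with a gripper value outside its range is refused whole. The fingers move at their own pace and stop on an object; FORCE is the grip in N (left out, the last holds). Time passes only in rows, so rows that repeat a pose let the fingers close. It gives the time, the measured TCP pose, the force, the opening and the grip force at its end, in the units of the state.
- observe(): the state, without advancing time (a new reading comes with each control period).
- read_camera(name): name is "side" or "top"; returns the picture (480x640x3 uint8, blue, green, red); there is no depth.
- calibration(name): a dict with "fx", "fy", "cx", "cy" (pixels), "D" ([k1, k2, p1, p2, k3] as OpenCV has them; the pictures are not rectified), "position" and "orientation" of the camera in the world. Camera axes: x right, y down, z forward; pixel columns grow to the right and rows downward; lengths in m; the calibration is good to about 2 mm. A picture is of the moment at which its call begins. calibration takes no time and is no camera call.
- close_job(): hands the job in; it is judged then, once.
The state is a dict: "time": time; "joint_pos": joint angles; "joint_vel": joint speeds; "joint_efforts": joint torques, N m; "tool_pos": TCP position; "tool_rot": TCP orientation; "contact_force": force on the tool from outside, world axes, zero at the start; "ft_torque": the same for the moment, N m; "opening": opening from 0.0 (shut) to 1.0 (fully open); "grip_force": force on a finger pad.
Only numpy, scipy, OpenCV 4.12 (cv2) and the standard library are available. Lean on these libraries where they do the work, as an engineer would, in place of code of your own. Each camera call takes 0.05 s, during which the arm holds its last target. There are 200 camera calls.

## Working session

There is one attempt and no reset: what is moved stays moved. The work goes in short steps, Python scripts to look and compute and a shell command to move; the robot and the scene stay as the last step left them, time stands still between calls to the robot, and variables do not carry over. Pictures are saved under pics/ and viewed, at most 10 in all, crops included, and the job is handed in when it is done.

```bash
mkdir -p pics; python3 - <<'E'
from rig import *
import cv2
for n in("top","side"):
    cv2.imwrite(f"pics/{n}0.png",read_camera(n)); print(n,calibration(n))
s=observe();print(s["time"],s["tool_pos"],s["tool_rot"],s["opening"])
E
```

```text
top {'fx': 543.8033241894236, 'fy': 543.8033241894236, 'cx': 316.9297499975753, 'cy': 232.0458156415823, 'D': array([-0.05100747,  0.        ,  0.        ,  0.        ,  0.        ]), 'position': array([0.4116086 , 0.03290467, 1.14615812]), 'orientation': array([-0.03666782,  0.71402264, -0.69736224,  0.05013037])}
side {'fx': 614.3803287019915, 'fy': 614.3803287019915, 'cx': 331.4117988572075, 'cy': 235.48416309700445, 'D': array([-0.00926627,  0.        ,  0.        ,  0.        ,  0.        ]), 'position': array([0.87575644, 0.53845452, 1.11184383]), 'orientation': array([-0.07723349,  0.26918162,  0.92824773, -0.24481095])}
0.1 [ 0.18566825 -0.59645843  0.23069289] [-5.61034529e-04  9.88635307e-01  1.50332628e-01 -1.24657190e-04] 1.003905550627602
```

View pics/top0.png

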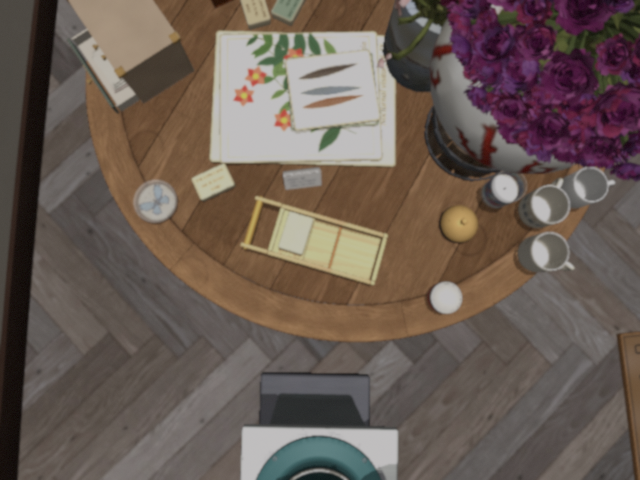

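View pics/side0.png

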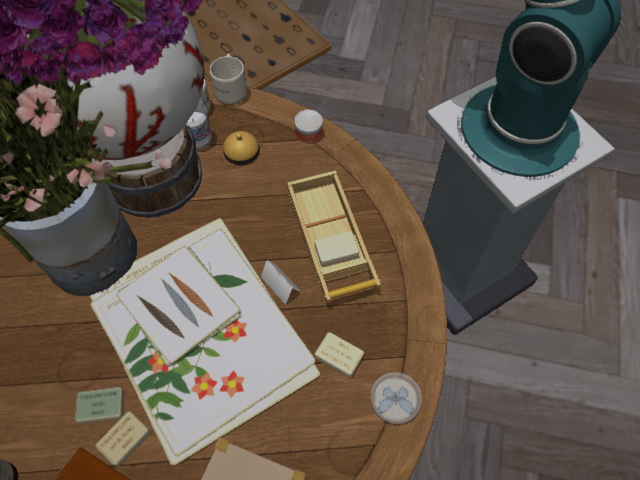

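Top view: the tray has its bar at the left (about 257,203 to 247,246) and its toe at the right (about 386,237 to 376,282). The soap is on the deck near (295,230). The side view shows the bar at about (355,289) and the soap at (337,248).

```bash
cat > h.py <<'E'
import cv2,numpy as np
from rig import *
from scipy.spatial.transform import Rotation as R
def ray(n,uv):
    c=calibration(n);K=np.array([[c["fx"],0,c["cx"]],[0,c["fy"],c["cy"]],[0,0,1]])
    p=cv2.undistortPoints(np.array(uv,float).reshape(-1,1,2),K,c["D"]).reshape(-1,2)
    q=c["orientation"];d=np.c_[p,np.ones(len(p))]@R.from_quat([q[1],q[2],q[3],q[0]]).as_matrix().T
    return c["position"],d
def plane(n,uv,z):
    o,d=ray(n,uv);return o+d*((z-o[2])/d[:,2])[:,None]
def tool():
    s=observe();q=s["tool_rot"];return s["tool_pos"],R.from_quat([q[1],q[2],q[3],q[0]]).as_matrix()
E
python3 - <<'E'
from h import *
t=cv2.imread("pics/top0.png");s=cv2.imread("pics/side0.png")
out=[]
for n,im,r in(("top",t,(190,290,235,400)),("side",s,(165,310,280,390))):
    h=cv2.cvtColor(im,cv2.COLOR_BGR2HSV)
    m=cv2.inRange(h,(18,70,120),(36,255,255)); M=np.zeros_like(m);M[r[0]:r[1],r[2]:r[3]]=m[r[0]:r[1],r[2]:r[3]]
    M=cv2.morphologyEx(M,cv2.MORPH_CLOSE,np.ones((9,9)))
    c=max(cv2.findContours(M,0,2)[0],key=cv2.contourArea)
    b=cv2.boxPoints(cv2.minAreaRect(c));print(n,b.round(1).tolist())
    b2=cv2.approxPolyDP(cv2.convexHull(c),5,True)[:,0];print(b2.tolist())
    print("z.043",plane(n,b2,.043).round(4).tolist())
v=np.hstack([cv2.resize(t[185:295,235:400],None,fx=3.0,fy=3.0,interpolation=2)[:330,:495],np.zeros((330,5,3),np.uint8),cv2.resize(s[165:310,280:390],(250,330),interpolation=2)])
cv2.imwrite("pics/crop0.png",v)
E
```

```text
top [[239.0, 246.5], [254.1999969482422, 193.8000030517578], [389.3999938964844, 232.8000030517578], [374.1000061035156, 285.6000061035156]]
[[255, 196], [386, 233], [374, 284], [241, 246]]
z.043 [[0.6196, 0.1425, 0.043], [0.5496, -0.1283, 0.043], [0.4448, -0.1047, 0.043], [0.5156, 0.1672, 0.043]]
side [[284.79998779296875, 182.6999969482422], [340.79998779296875, 163.89999389648438], [381.20001220703125, 283.6000061035156], [325.20001220703125, 302.5]]
[[335, 170], [380, 284], [327, 299], [287, 183]]
z.043 [[0.444, -0.1015, 0.043], [0.5157, 0.1702, 0.043], [0.6185, 0.1424, 0.043], [0.5477, -0.1269, 0.043]]
```

View pics/crop0.png

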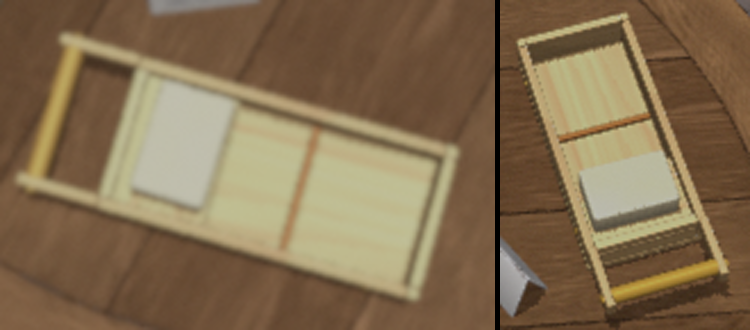

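```bash
python3 -m jog '[{"xyz":[0.023,-0.03,0],"twist":0,"jaw":-1},{"xyz":[0.046,-0.061,0],"twist":0,"jaw":-0.5},{"xyz":[0.07,-0.092,0],"twist":0,"jaw":0},{"xyz":[0.093,-0.122,0],"twist":0,"jaw":0},{"xyz":[0.116,-0.153,0],"twist":0,"jaw":0},{"xyz":[0.14,-0.183,0],"twist":0,"jaw":0},{"xyz":[0.163,-0.214,0],"twist":0,"jaw":0},{"xyz":[0.186,-0.244,0],"twist":0,"jaw":0},{"xyz":[0.209,-0.275,0],"twist":0,"jaw":0},{"xyz":[0.233,-0.305,0],"twist":0,"jaw":0},{"xyz":[0.256,-0.336,0],"twist":0,"jaw":0},{"xyz":[0.256,-0.336,0],"twist":0,"jaw":0}]' 30
cat > d.py <<'E'
from h import *
import sys
p,M=tool();s=observe()
t=np.array([float(a) for a in sys.argv[1:4]])
print("t",s["time"],"p",p.round(4),"shift",(M.T@(t-p)).round(4),"yaw_y",np.degrees(np.arctan2(M[1,1],M[0,1])).round(2),"tz",M[:,2].round(3),"op",s["opening"],"F",s["contact_force"].round(1),"q",s["joint_pos"].round(2))
E
python3 d.py .5652 .1484 .13
```

```text
time: 1.1
tool_pos: [0.332, -0.1944, 0.2314]
tool_rot: [-0.0, 0.988, 0.154, 0.0]
contact_force: [0.4, -0.9, 1.5]
opening: 0.501
grip_force: 0.0
t 1.1 p [ 0.332  -0.1944  0.2314] shift [ 0.3262 -0.2559  0.1015] yaw_y -72.33 tz [ 0.  0. -1.] op 0.5013556468336879 F [ 0.4 -0.9  1.5] q [ 0.78 -0.02 -0.32  2.15 -0.01  1.01 -0.8 ]
```

```bash
python3 -m jog '[{"xyz":[0.03,-0.023,0],"twist":0.05,"jaw":0},{"xyz":[0.06,-0.047,0],"twist":0.1,"jaw":0},{"xyz":[0.09,-0.07,0],"twist":0.16,"jaw":0},{"xyz":[0.12,-0.094,0],"twist":0.22,"jaw":0},{"xyz":[0.15,-0.117,0],"twist":0.28,"jaw":0},{"xyz":[0.18,-0.141,0],"twist":0.34,"jaw":0},{"xyz":[0.21,-0.164,0],"twist":0.4,"jaw":0},{"xyz":[0.24,-0.188,0.01],"twist":0.46,"jaw":0},{"xyz":[0.27,-0.212,0.03],"twist":0.52,"jaw":0},{"xyz":[0.3,-0.235,0.05],"twist":0.562,"jaw":0},{"xyz":[0.326,-0.256,0.075],"twist":0.562,"jaw":0},{"xyz":[0.326,-0.256,0.1],"twist":0.562,"jaw":0}]'
python3 -m jog '[{"xyz":[0,0,0],"twist":0,"jaw":0},{"xyz":[0,0,0],"twist":0,"jaw":0}]'
python3 d.py .5652 .1484 .021
python3 - <<'E'
from h import *
a=read_camera("top")[150:310,200:400];b=read_camera("side")[150:320,250:420]
cv2.imwrite("pics/g1.png",np.hstack([cv2.resize(a,(440,352),interpolation=2),cv2.resize(b,(352,352),interpolation=2)]))
E
```

```text
time: 2.1
tool_pos: [0.5673, 0.1474, 0.1302]
tool_rot: [-0.002, 0.992, -0.128, 0.0]
contact_force: [-0.1, 0.7, -1.1]
opening: 0.498
grip_force: 0.0
time: 2.27
tool_pos: [0.5646, 0.1414, 0.1302]
tool_rot: [0.0, 0.992, -0.129, -0.002]
contact_force: [0.2, -0.6, 0.5]
opening: 0.504
grip_force: 0.0
t 2.2667 p [0.5646 0.1414 0.1302] shift [-0.0009 -0.0071  0.1092] yaw_y -104.87 tz [-0.003 -0.    -1.   ] op 0.5036603016425609 F [ 0.2 -0.6  0.5] q [ 0.11  0.51 -0.53  1.79  0.31  0.92 -2.39]
```

View pics/g1.png

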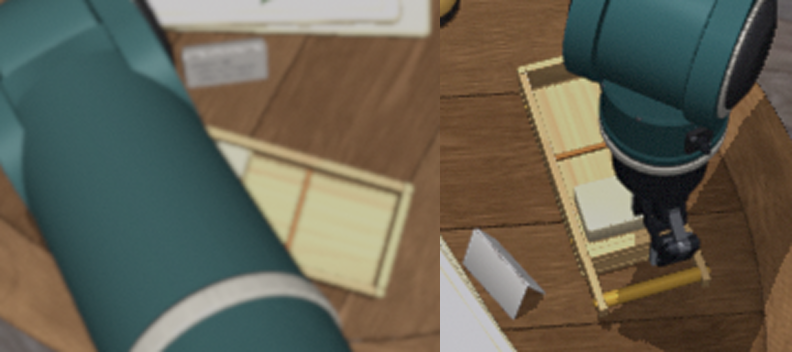

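The pictures show the gripper just above the bar, slightly toward the toe, with its fingers spread along the tray. The soap is still on the deck.

```bash
python3 d.py .5652 .1484 .021;  python3 -m jog '[{"xyz":[0,-0.004,0.01],"twist":0,"jaw":0},{"xyz":[0,-0.006,0.03],"twist":0,"jaw":0},{"xyz":[0,-0.006,0.05],"twist":0,"jaw":0},{"xyz":[0,-0.006,0.05],"twist":0,"jaw":0},{"xyz":[0,-0.006,0.05],"twist":0,"jaw":0}]'; python3 d.py .5652 .1484 .021
```

```text
t 2.3667 p [0.5658 0.1408 0.1326] shift [-0.0027 -0.0072  0.1116] yaw_y -104.96 tz [ 0.001 -0.    -1.   ] op 0.5024209545060788 F [0.7 0.8 0.4] q [ 0.11  0.51 -0.53  1.79  0.31  0.92 -2.39]
time: 2.78
tool_pos: [0.567, 0.1469, 0.0817]
tool_rot: [0.0, 0.992, -0.13, -0.0]
contact_force: [0.5, 0.6, 1.2]
opening: 0.5
grip_force: 0.0
t 2.7833 p [0.567  0.1469 0.0817] shift [-0.0021 -0.001   0.0607] yaw_y -104.94 tz [-0. -0. -1.] op 0.5003079380286382 F [0.5 0.6 1.2] q [ 0.08  0.58 -0.5   1.81  0.36  0.84 -2.43]
```

```bash
python3 -m jog '[{"xyz":[-0.001,-0.001,0.02],"twist":0,"jaw":0},{"xyz":[-0.001,-0.001,0.04],"twist":0,"jaw":0},{"xyz":[-0.001,-0.001,0.06],"twist":0,"jaw":0},{"xyz":[-0.001,-0.001,0.06],"twist":0,"jaw":0},{"xyz":[-0.001,-0.001,0.06],"twist":0,"jaw":0.3},{"xyz":[-0.001,-0.001,0.06],"twist":0,"jaw":0.5},{"xyz":[-0.001,-0.001,0.06],"twist":0,"jaw":0.7},{"xyz":[-0.001,-0.001,0.06],"twist":0,"jaw":1},{"xyz":[-0.001,-0.001,0.06],"twist":0,"jaw":1},{"xyz":[-0.001,-0.001,0.06],"twist":0,"jaw":1}]' 30; python3 d.py .5652 .1484 .021
```

```text
time: 3.62
tool_pos: [0.5674, 0.1486, 0.0232]
tool_rot: [-0.0, 0.992, -0.13, 0.001]
contact_force: [-1.5, -1.3, 9.5]
opening: 0.149
grip_force: 29.2
t 3.6167 p [0.5674 0.1486 0.0232] shift [-0.0021  0.0008  0.0021] yaw_y -104.93 tz [ 0.002  0.    -1.   ] op 0.14913228736739478 F [-1.5 -1.3  9.5] q [ 0.04  0.67 -0.46  1.83  0.42  0.73 -2.48]
```

```bash
python3 -m jog '[{"xyz":[0,0.0003,-0.002],"twist":0,"jaw":1},{"xyz":[0,0.0007,-0.0045],"twist":0,"jaw":1},{"xyz":[0,0.0011,-0.0068],"twist":0,"jaw":1},{"xyz":[0,0.0015,-0.009],"twist":0,"jaw":1},{"xyz":[0,0.0019,-0.0113],"twist":0,"jaw":1},{"xyz":[0,0.0023,-0.0135],"twist":0,"jaw":1},{"xyz":[0,0.0028,-0.0158],"twist":0,"jaw":1},{"xyz":[0,0.0033,-0.018],"twist":0,"jaw":1},{"xyz":[0,0.0038,-0.0203],"twist":0,"jaw":1},{"xyz":[0,0.0043,-0.0225],"twist":0,"jaw":1},{"xyz":[0,0.0048,-0.0247],"twist":0,"jaw":1},{"xyz":[0,0.0053,-0.027],"twist":0,"jaw":1}]'
python3 -m jog '[{"xyz":[0,0.0006,-0.0022],"twist":0,"jaw":1},{"xyz":[0,0.0012,-0.0044],"twist":0,"jaw":1},{"xyz":[0,0.0018,-0.0066],"twist":0,"jaw":1},{"xyz":[0,0.0024,-0.0088],"twist":0,"jaw":1},{"xyz":[0,0.003,-0.011],"twist":0,"jaw":1},{"xyz":[0,0.0037,-0.0132],"twist":0,"jaw":1},{"xyz":[0,0.0044,-0.0154],"twist":0,"jaw":1},{"xyz":[0,0.0051,-0.0176],"twist":0,"jaw":1},{"xyz":[0,0.0058,-0.0198],"twist":0,"jaw":1},{"xyz":[0,0.0065,-0.022],"twist":0,"jaw":1},{"xyz":[0,0.0072,-0.0241],"twist":0,"jaw":1},{"xyz":[0,0.008,-0.0263],"twist":0,"jaw":1}]'
python3 d.py .5652 .1484 .021
python3 - <<'E'
from h import *
a=read_camera("top")[170:310,220:420];b=read_camera("side")[130:320,240:430]
cv2.imwrite("pics/g2.png",np.hstack([cv2.resize(a,(440,352),interpolation=2),cv2.resize(b,(352,352),interpolation=2)]))
E
```

```text
time: 4.62
tool_pos: [0.5649, 0.1434, 0.0485]
tool_rot: [0.0, 0.992, -0.13, -0.0]
contact_force: [0.7, 2.0, -4.6]
opening: 0.148
grip_force: 29.3
time: 5.62
tool_pos: [0.5628, 0.1356, 0.0748]
tool_rot: [-0.0, 0.992, -0.13, -0.0]
contact_force: [0.4, 1.9, -3.4]
opening: 0.153
grip_force: 29.3
t 5.6167 p [0.5628 0.1356 0.0748] shift [-0.001  -0.013   0.0538] yaw_y -104.91 tz [-0.  0. -1.] op 0.15324860972149879 F [ 0.4  1.9 -3.4] q [ 0.09  0.58 -0.5   1.84  0.37  0.82 -2.42]
```

View pics/g2.png

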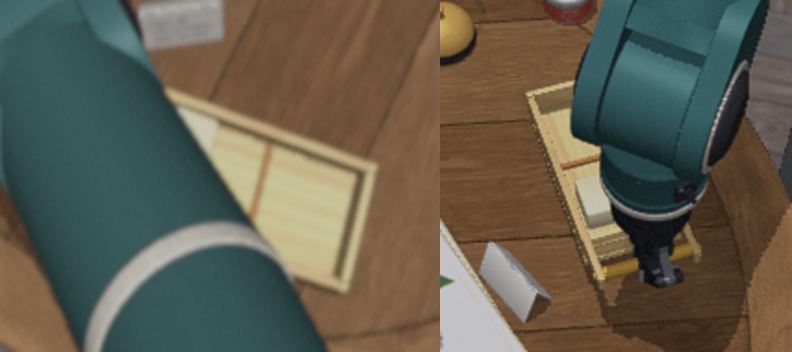

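The tray is tilting about its toe: the toe edge hasn't moved in the top crop, and the soap is still on the deck.

```bash
python3 -m jog '[{"xyz":[0,0.0008,-0.0021],"twist":0,"jaw":1},{"xyz":[0,0.0016,-0.0043],"twist":0,"jaw":1},{"xyz":[0,0.0024,-0.0064],"twist":0,"jaw":1},{"xyz":[0,0.0032,-0.0085],"twist":0,"jaw":1},{"xyz":[0,0.0041,-0.0107],"twist":0,"jaw":1},{"xyz":[0,0.005,-0.0128],"twist":0,"jaw":1},{"xyz":[0,0.0059,-0.0149],"twist":0,"jaw":1},{"xyz":[0,0.0068,-0.017],"twist":0,"jaw":1},{"xyz":[0,0.0077,-0.0191],"twist":0,"jaw":1},{"xyz":[0,0.0086,-0.0212],"twist":0,"jaw":1},{"xyz":[0,0.0096,-0.0233],"twist":0,"jaw":1},{"xyz":[0,0.0106,-0.0253],"twist":0,"jaw":1}]'
python3 -m jog '[{"xyz":[0,0.001,-0.002],"twist":0,"jaw":1},{"xyz":[0,0.002,-0.0041],"twist":0,"jaw":1},{"xyz":[0,0.0031,-0.0061],"twist":0,"jaw":1},{"xyz":[0,0.0041,-0.0082],"twist":0,"jaw":1},{"xyz":[0,0.0052,-0.0102],"twist":0,"jaw":1},{"xyz":[0,0.0062,-0.0122],"twist":0,"jaw":1},{"xyz":[0,0.0074,-0.0142],"twist":0,"jaw":1},{"xyz":[0,0.0085,-0.0162],"twist":0,"jaw":1},{"xyz":[0,0.0096,-0.0182],"twist":0,"jaw":1},{"xyz":[0,0.0108,-0.0202],"twist":0,"jaw":1},{"xyz":[0,0.0119,-0.0222],"twist":0,"jaw":1},{"xyz":[0,0.0131,-0.0242],"twist":0,"jaw":1}]'
python3 d.py .5652 .1484 .021
python3 - <<'E'
from h import *
a=read_camera("top")[170:310,220:420];b=read_camera("side")[130:320,240:430]
cv2.imwrite("pics/g3.png",np.hstack([cv2.resize(a,(440,352),interpolation=2),cv2.resize(b,(352,352),interpolation=2)]))
E
```

```text
time: 6.72
tool_pos: [0.5602, 0.1254, 0.1001]
tool_rot: [-0.0, 0.992, -0.13, -0.0]
contact_force: [0.4, 1.7, -4.4]
opening: 0.154
grip_force: 29.3
time: 7.72
tool_pos: [0.5568, 0.1127, 0.1243]
tool_rot: [-0.0, 0.992, -0.13, -0.0]
contact_force: [0.9, 2.1, -3.6]
opening: 0.151
grip_force: 29.3
t 7.7167 p [0.5568 0.1127 0.1243] shift [-0.001  -0.0367  0.1033] yaw_y -104.91 tz [-0.  0. -1.] op 0.1510682016195582 F [ 0.9  2.1 -3.6] q [ 0.16  0.5  -0.53  1.84  0.31  0.89 -2.35]
```

View pics/g3.png

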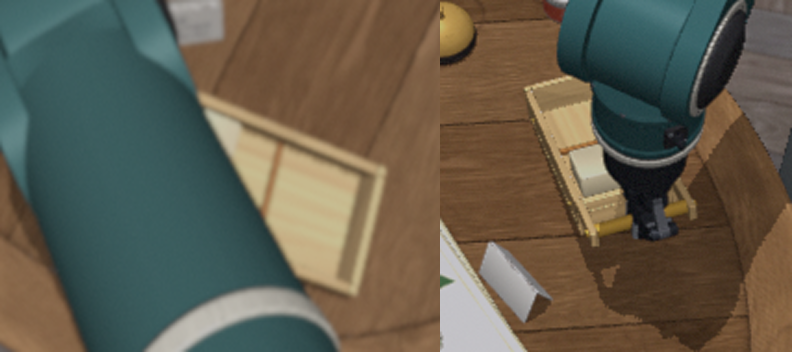

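The tilt is now 0.4 rad, and the soap still sits above the rail, with its edge near (230,135) in the top crop. From here I go in smaller steps and check the bay numerically.

```bash
cat > w.py <<'E'
from h import *
s=observe();o=[round(s["time"],2),s["tool_pos"].round(3).tolist(),s["contact_force"].round(1).tolist()]
for n,r in(("top",(190,300,300,400)),("side",(120,280,275,345))):
    im=read_camera(n);cv2.imwrite(f"pics/w_{n}_{s['time']:.2f}.png",im)
    m=cv2.inRange(cv2.cvtColor(im,cv2.COLOR_BGR2HSV),(10,0,120),(45,65,255))[r[0]:r[1],r[2]:r[3]]
    k,l,st,c=cv2.connectedComponentsWithStats(m)
    i=1+np.argmax(st[1:,4]) if k>1 else 0
    o+=[n,int(st[i,4]) if k>1 else 0,(c[i]+[r[2],r[0]]).round(0).tolist()]
print(*o)
E
python3 w.py
python3 -m jog '[{"xyz":[0,0.0012,-0.0019],"twist":0,"jaw":1},{"xyz":[0,0.0024,-0.0038],"twist":0,"jaw":1},{"xyz":[0,0.0036,-0.0058],"twist":0,"jaw":1},{"xyz":[0,0.0049,-0.0077],"twist":0,"jaw":1},{"xyz":[0,0.0061,-0.0096],"twist":0,"jaw":1},{"xyz":[0,0.0074,-0.0115],"twist":0,"jaw":1}]' >/dev/null; python3 w.py
python3 -m jog '[{"xyz":[0,0.0013,-0.0019],"twist":0,"jaw":1},{"xyz":[0,0.0026,-0.0038],"twist":0,"jaw":1},{"xyz":[0,0.0039,-0.0056],"twist":0,"jaw":1},{"xyz":[0,0.0053,-0.0075],"twist":0,"jaw":1},{"xyz":[0,0.0066,-0.0094],"twist":0,"jaw":1},{"xyz":[0,0.008,-0.0112],"twist":0,"jaw":1}]' >/dev/null; python3 w.py
python3 -m jog '[{"xyz":[0,0.0014,-0.0018],"twist":0,"jaw":1},{"xyz":[0,0.0028,-0.0036],"twist":0,"jaw":1},{"xyz":[0,0.0042,-0.0054],"twist":0,"jaw":1},{"xyz":[0,0.0056,-0.0072],"twist":0,"jaw":1},{"xyz":[0,0.0071,-0.009],"twist":0,"jaw":1},{"xyz":[0,0.0085,-0.0108],"twist":0,"jaw":1}]' >/dev/null; python3 w.py
```

```text
7.82 [0.557, 0.113, 0.124] [0.7, 1.6, -3.4] top 605 [334.0, 292.0] side 439 [322.0, 222.0]
8.42 [0.555, 0.106, 0.136] [0.4, 2.4, -4.2] top 296 [344.0, 296.0] side 439 [321.0, 217.0]
9.02 [0.553, 0.098, 0.147] [1.0, 2.4, -3.4] top 110 [330.0, 222.0] side 446 [321.0, 212.0]
9.62 [0.551, 0.09, 0.158] [0.6, 2.2, -3.0] top 72 [334.0, 222.0] side 451 [320.0, 207.0]
```

```bash
python3 - <<'E'
from h import *
import glob
a=cv2.imread(glob.glob("pics/w_top_9.62*")[0])[170:310,220:420];b=cv2.imread(glob.glob("pics/w_side_9.62*")[0])[130:280,260:390]
cv2.imwrite("pics/g4.png",np.hstack([cv2.resize(a,(440,352),interpolation=2),cv2.resize(b,(305,352),interpolation=2)]))
E
```

```text
(no output)
```

View pics/g4.png

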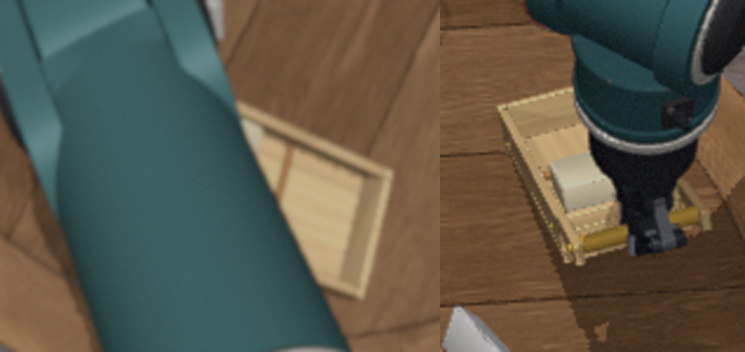

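At 0.55 rad the soap is still behind the rail, its visible corner near (255,135) in the top crop. I keep tilting.

```bash

python3 -m jog '[{"xyz":[0,0.0015,-0.0017],"twist":0,"jaw":1},{"xyz":[0,0.003,-0.0034],"twist":0,"jaw":1},{"xyz":[0,0.0045,-0.0052],"twist":0,"jaw":1},{"xyz":[0,0.006,-0.0069],"twist":0,"jaw":1},{"xyz":[0,0.0075,-0.0086],"twist":0,"jaw":1},{"xyz":[0,0.0091,-0.0103],"twist":0,"jaw":1}]' >/dev/null; python3 w.py
python3 -m jog '[{"xyz":[0,0.0016,-0.0017],"twist":0,"jaw":1},{"xyz":[0,0.0032,-0.0033],"twist":0,"jaw":1},{"xyz":[0,0.0048,-0.005],"twist":0,"jaw":1},{"xyz":[0,0.0064,-0.0066],"twist":0,"jaw":1},{"xyz":[0,0.008,-0.0082],"twist":0,"jaw":1},{"xyz":[0,0.0096,-0.0099],"twist":0,"jaw":1}]' >/dev/null; python3 w.py
```

```text
10.22 [0.548, 0.081, 0.168] [1.0, 2.3, -2.7] top 476 [358.0, 242.0] side 146 [306.0, 186.0]
10.82 [0.546, 0.072, 0.178] [1.2, 3.4, -1.1] top 529 [374.0, 254.0] side 342 [309.0, 186.0]
```

```bash
python3 - <<'E'
from h import *
import glob
L=[]
a=read_camera("top")[170:310,250:420];b=read_camera("side")[100:260,260:390]
cv2.imwrite("pics/g5.png",np.hstack([cv2.resize(a,(460,380),interpolation=2),cv2.resize(b,(310,380),interpolation=2)]))
E
```

```text
(no output)
```

View pics/g5.png

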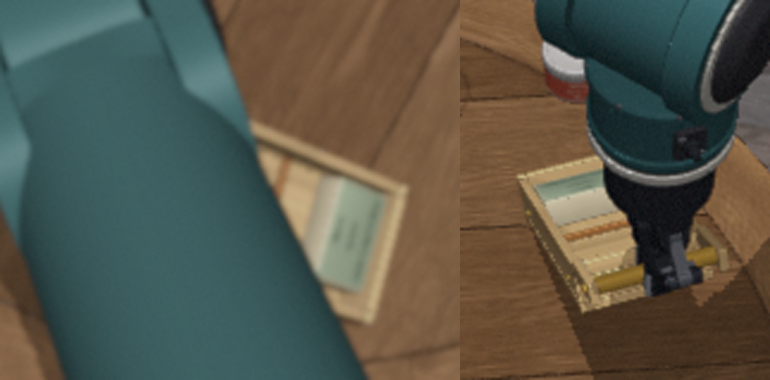

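The picture shows the green printed face up and the soap in the bay against the toe wall, around (350,230) in the top crop. Now I lower the tray along the same arc.

```bash

python3 -m jog '[{"xyz":[0,-0.0016,0.0016],"twist":0,"jaw":1},{"xyz":[0,-0.0032,0.0032],"twist":0,"jaw":1},{"xyz":[0,-0.0048,0.0049],"twist":0,"jaw":1},{"xyz":[0,-0.0064,0.0065],"twist":0,"jaw":1},{"xyz":[0,-0.008,0.0082],"twist":0,"jaw":1},{"xyz":[0,-0.0096,0.0099],"twist":0,"jaw":1},{"xyz":[0,-0.0111,0.0116],"twist":0,"jaw":1},{"xyz":[0,-0.0126,0.0133],"twist":0,"jaw":1},{"xyz":[0,-0.0141,0.015],"twist":0,"jaw":1},{"xyz":[0,-0.0156,0.0167],"twist":0,"jaw":1},{"xyz":[0,-0.0171,0.0184],"twist":0,"jaw":1},{"xyz":[0,-0.0186,0.0202],"twist":0,"jaw":1}]' | head -2; 
python3 -m jog '[{"xyz":[0,-0.0014,0.0018],"twist":0,"jaw":1},{"xyz":[0,-0.0029,0.0036],"twist":0,"jaw":1},{"xyz":[0,-0.0043,0.0054],"twist":0,"jaw":1},{"xyz":[0,-0.0057,0.0072],"twist":0,"jaw":1},{"xyz":[0,-0.0071,0.009],"twist":0,"jaw":1},{"xyz":[0,-0.0085,0.0108],"twist":0,"jaw":1},{"xyz":[0,-0.0099,0.0126],"twist":0,"jaw":1},{"xyz":[0,-0.0112,0.0145],"twist":0,"jaw":1},{"xyz":[0,-0.0126,0.0163],"twist":0,"jaw":1},{"xyz":[0,-0.0139,0.0182],"twist":0,"jaw":1},{"xyz":[0,-0.0152,0.0201],"twist":0,"jaw":1},{"xyz":[0,-0.0165,0.0219],"twist":0,"jaw":1}]' | head -2
python3 -m jog '[{"xyz":[0,-0.0012,0.0019],"twist":0,"jaw":1},{"xyz":[0,-0.0025,0.0038],"twist":0,"jaw":1},{"xyz":[0,-0.0037,0.0057],"twist":0,"jaw":1},{"xyz":[0,-0.005,0.0077],"twist":0,"jaw":1},{"xyz":[0,-0.0062,0.0096],"twist":0,"jaw":1},{"xyz":[0,-0.0074,0.0115],"twist":0,"jaw":1},{"xyz":[0,-0.0086,0.0135],"twist":0,"jaw":1},{"xyz":[0,-0.0098,0.0155],"twist":0,"jaw":1},{"xyz":[0,-0.0109,0.0175],"twist":0,"jaw":1},{"xyz":[0,-0.012,0.0195],"twist":0,"jaw":1},{"xyz":[0,-0.0132,0.0215],"twist":0,"jaw":1},{"xyz":[0,-0.0143,0.0235],"twist":0,"jaw":1}]' | head -2
python3 -m jog '[{"xyz":[0,-0.001,0.002],"twist":0,"jaw":1},{"xyz":[0,-0.0021,0.0041],"twist":0,"jaw":1},{"xyz":[0,-0.0031,0.0061],"twist":0,"jaw":1},{"xyz":[0,-0.0042,0.0081],"twist":0,"jaw":1},{"xyz":[0,-0.0052,0.0102],"twist":0,"jaw":1},{"xyz":[0,-0.0062,0.0122],"twist":0,"jaw":1},{"xyz":[0,-0.0072,0.0143],"twist":0,"jaw":1},{"xyz":[0,-0.0081,0.0164],"twist":0,"jaw":1},{"xyz":[0,-0.0091,0.0185],"twist":0,"jaw":1},{"xyz":[0,-0.01,0.0206],"twist":0,"jaw":1},{"xyz":[0,-0.0109,0.0227],"twist":0,"jaw":1},{"xyz":[0,-0.0119,0.0248],"twist":0,"jaw":1}]'
python3 w.py; python3 d.py .5652 .1484 .021
```

```text
time: 12.02
tool_pos: [0.5505, 0.0895, 0.1573]
time: 13.02
tool_pos: [0.5549, 0.1056, 0.1354]
time: 14.02
tool_pos: [0.5586, 0.1195, 0.112]
time: 15.02
tool_pos: [0.5617, 0.131, 0.0872]
tool_rot: [-0.0, 0.992, -0.13, -0.0]
contact_force: [-0.0, -1.8, -3.3]
opening: 0.149
grip_force: 29.2
15.02 [0.562, 0.131, 0.087] [-0.0, -1.8, -3.3] top 536 [365.0, 252.0] side 222 [308.0, 124.0]
t 15.1167 p [0.5615 0.131  0.0871] shift [-0.0009 -0.0177  0.0661] yaw_y -104.89 tz [-0.  0. -1.] op 0.14174716214332309 F [-0.4 -2.3 -3.9] q [ 0.11  0.56 -0.51  1.84  0.35  0.84 -2.4 ]
```

```bash

python3 -m jog '[{"xyz":[0,-0.0008,0.0021],"twist":0,"jaw":1},{"xyz":[0,-0.0016,0.0042],"twist":0,"jaw":1},{"xyz":[0,-0.0024,0.0064],"twist":0,"jaw":1},{"xyz":[0,-0.0033,0.0085],"twist":0,"jaw":1},{"xyz":[0,-0.0041,0.0107],"twist":0,"jaw":1},{"xyz":[0,-0.005,0.0128],"twist":0,"jaw":1},{"xyz":[0,-0.0058,0.015],"twist":0,"jaw":1},{"xyz":[0,-0.0065,0.0171],"twist":0,"jaw":1},{"xyz":[0,-0.0073,0.0193],"twist":0,"jaw":1},{"xyz":[0,-0.008,0.0214],"twist":0,"jaw":1},{"xyz":[0,-0.0087,0.0236],"twist":0,"jaw":1},{"xyz":[0,-0.0093,0.0258],"twist":0,"jaw":1}]' | head -2
python3 -m jog '[{"xyz":[0,-0.0006,0.0022],"twist":0,"jaw":1},{"xyz":[0,-0.0012,0.0044],"twist":0,"jaw":1},{"xyz":[0,-0.0018,0.0066],"twist":0,"jaw":1},{"xyz":[0,-0.0025,0.0088],"twist":0,"jaw":1},{"xyz":[0,-0.0031,0.011],"twist":0,"jaw":1},{"xyz":[0,-0.0037,0.0132],"twist":0,"jaw":1},{"xyz":[0,-0.0042,0.0154],"twist":0,"jaw":1},{"xyz":[0,-0.0047,0.0177],"twist":0,"jaw":1},{"xyz":[0,-0.0052,0.0199],"twist":0,"jaw":1},{"xyz":[0,-0.0057,0.0222],"twist":0,"jaw":1},{"xyz":[0,-0.0062,0.0244],"twist":0,"jaw":1},{"xyz":[0,-0.0067,0.0267],"twist":0,"jaw":1}]' | head -4
python3 -m jog '[{"xyz":[0,-0.0002,0.0013],"twist":0,"jaw":1},{"xyz":[0,-0.0004,0.0026],"twist":0,"jaw":1},{"xyz":[0,-0.0006,0.0039],"twist":0,"jaw":1},{"xyz":[0,-0.0008,0.0052],"twist":0,"jaw":1},{"xyz":[0,-0.001,0.0065],"twist":0,"jaw":1},{"xyz":[0,-0.0012,0.0078],"twist":0,"jaw":1},{"xyz":[0,-0.0014,0.009],"twist":0,"jaw":1},{"xyz":[0,-0.0016,0.0102],"twist":0,"jaw":1},{"xyz":[0,-0.0018,0.0113],"twist":0,"jaw":1},{"xyz":[0,-0.002,0.0122],"twist":0,"jaw":1},{"xyz":[0,-0.002,0.0122],"twist":0,"jaw":1},{"xyz":[0,-0.002,0.0122],"twist":0,"jaw":1}]'; python3 d.py .5652 .1484 .021
```

```text
time: 16.12
tool_pos: [0.5641, 0.1399, 0.0614]
time: 17.12
tool_pos: [0.5658, 0.1464, 0.0347]
tool_rot: [-0.0, 0.992, -0.13, -0.0]
contact_force: [-1.2, -2.9, -3.0]
time: 18.12
tool_pos: [0.5675, 0.1507, 0.0244]
tool_rot: [-0.002, 0.992, -0.129, 0.002]
contact_force: [-3.3, 5.7, 18.3]
opening: 0.15
grip_force: 31.9
t 18.1167 p [0.5675 0.1507 0.0244] shift [-0.0016  0.0028  0.0034] yaw_y -104.83 tz [ 0.003  0.003 -1.   ] op 0.1502873134823641 F [-3.3  5.7 18.3] q [ 0.04  0.67 -0.46  1.83  0.42  0.73 -2.48]
```

```bash

python3 -m jog '[{"xyz":[0,0,-0.001],"twist":0,"jaw":1},{"xyz":[0,0,-0.0017],"twist":0,"jaw":1},{"xyz":[0,0,-0.0017],"twist":0,"jaw":1}]'
python3 -m jog '[{"xyz":[0,0,0],"twist":0,"jaw":0.6},{"xyz":[0,0,0],"twist":0,"jaw":0.4},{"xyz":[0,0,0],"twist":0,"jaw":0.2},{"xyz":[0,0,0],"twist":0,"jaw":0.05},{"xyz":[0,0,0],"twist":0,"jaw":0},{"xyz":[0,0,0],"twist":0,"jaw":0},{"xyz":[0,0,0],"twist":0,"jaw":0}]'; python3 d.py .5652 .1484 .021
```

```text
time: 18.37
tool_pos: [0.5672, 0.1499, 0.0258]
tool_rot: [-0.001, 0.992, -0.129, 0.001]
contact_force: [-1.6, 2.8, 13.0]
opening: 0.15
grip_force: 31.5
time: 18.95
tool_pos: [0.5663, 0.1483, 0.0244]
tool_rot: [-0.0, 0.992, -0.13, -0.0]
contact_force: [0.0, 1.1, -0.2]
opening: 0.502
grip_force: 0.0
t 18.95 p [0.5663 0.1483 0.0244] shift [-0.001   0.0002  0.0034] yaw_y -104.91 tz [-0.  0. -1.] op 0.501583736468866 F [ 0.   1.1 -0.2] q [ 0.04  0.66 -0.46  1.84  0.42  0.74 -2.48]
```

```bash

python3 -m jog '[{"xyz":[0,0,-0.008],"twist":0,"jaw":0},{"xyz":[0,0,-0.02],"twist":0,"jaw":0},{"xyz":[0,0,-0.035],"twist":0,"jaw":0},{"xyz":[0,0,-0.055],"twist":0,"jaw":0},{"xyz":[0,0,-0.08],"twist":0,"jaw":0},{"xyz":[0,0,-0.11],"twist":0,"jaw":0},{"xyz":[0,0,-0.14],"twist":0,"jaw":0},{"xyz":[0,0,-0.17],"twist":-0.05,"jaw":0},{"xyz":[0,-0.03,-0.18],"twist":-0.1,"jaw":0},{"xyz":[0,-0.06,-0.18],"twist":-0.2,"jaw":0},{"xyz":[0,-0.09,-0.18],"twist":-0.3,"jaw":0},{"xyz":[0,-0.12,-0.18],"twist":-0.4,"jaw":0}]'
python3 -m jog '[{"xyz":[0,-0.02,0],"twist":-0.1,"jaw":0},{"xyz":[0,-0.04,0],"twist":-0.2,"jaw":0},{"xyz":[0,-0.06,0],"twist":-0.3,"jaw":0},{"xyz":[0,-0.08,0],"twist":-0.4,"jaw":0},{"xyz":[0,-0.1,0],"twist":-0.4,"jaw":0},{"xyz":[0,-0.1,0],"twist":-0.4,"jaw":0},{"xyz":[0,-0.1,0],"twist":-0.4,"jaw":0}]'
python3 - <<'E'
from h import *
a=read_camera("top");b=read_camera("side");cv2.imwrite("pics/tf.png",a);cv2.imwrite("pics/sf.png",b)
a=a[130:330,110:490];b=b[80:440,240:480]
cv2.imwrite("pics/g6.png",np.hstack([cv2.resize(a,(533,281),interpolation=2),cv2.resize(b,(187,281))]))
cv2.imwrite("pics/g6.png",np.hstack([cv2.resize(a,(500,400),interpolation=2),cv2.resize(b,(290,400))]))
E
```

```text
time: 19.95
tool_pos: [0.5975, 0.2654, 0.2063]
tool_rot: [-0.0, 0.997, 0.072, 0.001]
contact_force: [0.3, -0.6, 0.5]
opening: 0.498
grip_force: 0.0
time: 20.53
tool_pos: [0.5825, 0.3643, 0.2055]
tool_rot: [-0.0, 0.964, 0.267, 0.0]
contact_force: [-0.5, 0.1, -0.7]
opening: 0.501
grip_force: 0.0
```

View pics/g6.png

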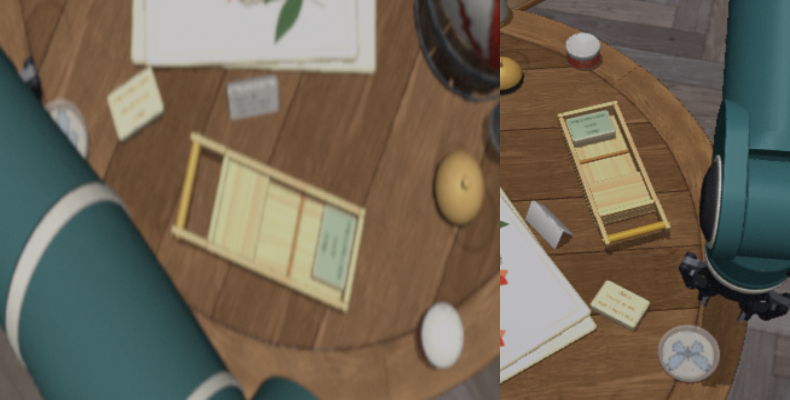

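The tray stands flat in its place, with the soap flat in the end bay and its print up, near (333,247) in the top crop. The other goods are undisturbed and the gripper is clear, so I hand it in.

```bash
python3 -c "
from rig import *
print(close_job())"
```

```text
the job is handed in; nothing more can be done
None
```

The job is handed in at about 20.6 s: the soap lies print up in the end bay, the tray is flat where it was and released, and the last pictures show the other goods undisturbed.

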